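# Take the hot lid off the dressing jar with the lid lifter

### The arm

A 6-joint arm with a two-finger parallel gripper is mounted at the origin on the work surface. World frame = base frame: x ahead of the robot, y to its left, z up, the work surface at z = 0. Lengths are in m, angles in rad, forces in N, time in s.
With the tool pointing down it reaches from about 0.35 to 0.775 m from the base axis. Payload 7.3 kg.
Tool frame: the origin (TCP) lies at the very end of the fingers, on their centre line; the grasp point (between the pads) lies 19 mm behind it; z points along the fingers, y is the line along which they close (so a half turn about z gives the same grasp; the last joint's range is limited). The gripper opens to 92 mm and grips with 3 to 60 N. Pads are 19 mm wide; open, the fingers measure 130 mm over their backs; the gripper's body (75 mm by 190 mm) begins 47 mm behind the grasp point.
Start: joints at [1.197, 0.342, 1.524, -0, 1.275, -0.146], TCP at [0.119, 0.511, 0.227] pointing down, gripper open.
Joint ranges: [-2.53, 2.53], [-0.77, 2.02], [0.04, 2.7], [-1, 4.14], [0.28, 2.66], [-3.11, 3.11]. Speed limits (rad/s): [2.57, 2.57, 3.14, 3.14, 3.14, 3.14].

### API

Orientations are given as [roll, pitch, yaw] about the fixed x, y, z axes, in that order (R = Rz(yaw) Ry(pitch) Rx(roll)).
In Python, from cell import observe, read_camera, get_calibration, hand_in, search_frame gives the robot as it stands.
- The arm moves only by the tool step_arm, never from a script. Its argument "commands" is a list of rows, each an object with "translation": the shift along the tool's x, y, z in mm, a list of three; "roll": the turn about the tool's z in rad. In form: [{"translation": [x, y, z], "roll": roll}, ...]. A call has 1 to 20 rows; each row shifts and turns the commanded pose from where the row before left it, along the tool's axes as they then stand; what a row does not reach is not made up. A row lasts 1/12 s, in which the tool goes at most 41.7 mm and 7.16 degrees, less where a joint would pass 70% of its speed; a pose out of reach is approached as far as the arm can. A call is refused whole if a number of a shift passes 41.7 or a number of a turn 0.125, either way. A call with a gripper value outside its range is refused whole. "fingers" is the opening, from 0 (shut) to 1 (fully open), set as the call begins (left out, the last holds). The fingers move at their own pace and stop on an object; "grip_force" is the grip in N (left out, the last holds). Time passes only in rows, so rows that do not move let the fingers close. It gives the time, the measured TCP pose, the force, the opening and the grip force at its end, in the units of the state.
- observe(): the state, without advancing time (a new reading comes with each control period).
- read_camera(name): name is "scene" or "top"; returns the picture (420x560x3 uint8, red, green, blue); there is no depth.
- get_calibration(name): a dict with "camera_matrix" (3x3 intrinsics, pixels), "world_from_camera" (4x4, takes a point from camera to world coordinates). Camera axes: x right, y up, looking along -z (the intrinsics and any distortion apply to the point x, -y, -z); pixel columns grow to the right and rows downward; lengths in m; the calibration is good to about 2 mm. A picture is of the moment at which its call begins. get_calibration takes no time and is no camera call.
- hand_in(): hands the job in; it is judged then, once.
Trained networks look in the newest picture that a camera, given by its name, has taken for a name from the list of things; names that differ only in an ending like _2 or _b are one class to them, and where a whole thing is asked for, a point or a joint stands for the part that bears it (a point fixed in the world has none). Each returns a list of dicts, best first, with "confidence" (0 to 1); they miss things now and then, are a little off and sometimes report something else, mostly with a low value. They report only what shows in the picture. A call takes as long as a camera call.
- search_frame(camera, name): "at" ([x, y, z] in m, in world coordinates, good to about 4 mm: the middle of the surface that is visible of it).
The state is a dict: "time": time; "qpos": joint angles; "qvel": joint speeds; "joint_efforts": joint torques, N m; "tool_pos": TCP position; "tool_rot": TCP orientation; "contact_force": force on the tool from outside, world axes, zero at the start; "torque": the same for the moment, N m; "opening": finger opening in m; "grip_force": force on a finger pad.
Only numpy, scipy, OpenCV 4.12 (cv2) and the standard library are available. Lean on these libraries where they do the work, as an engineer would, in place of code of your own. Each camera call takes 0.05 s, during which the arm holds its last target. There are 200 camera calls.

### The job

The steel dressing jar has just come out of the steriliser and is too hot to touch: pick up the lid lifter from its tray, pass its hook through the loop handle of the lid, lift the lid straight up well clear of the jar, hanging balanced and level, carry it steadily without letting it swing or tip, and set it down gently, right way up and wholly on the wire rack. Unhook the lifter, lay it back flat in its tray and let go. Touch the lid and jar with nothing but the lifter, leave the jar standing where it is, and do not disturb the things around.

Things in the scene. Friction and masses are not known exactly. Their poses are not given: they have to be found in the camera images.
- jar: Open round stainless dressing jar, 116 mm outer diameter, 100 mm high, wall 3 mm, 0.85 kg, standing loose on the table, hot. Origin: centre of its underside, z up. Its lid starts on it.
- lid: Round stainless lid, 0.16 kg, not fastened, starting on the jar: flange disc 122 mm diameter, 3 mm thick, on the jar's rim, and a plug 106 mm diameter reaching 8 mm down into the jar (2 mm play all round). Origin: centre of the flange's underside, z up. Centre of mass about 1 mm below it: hung by the loop's crown it hangs level but swings freely. On top stands a loop handle, see loop.
- loop (a point): Underside of the lid's loop handle at its crown, 47 mm above the lid's origin; axes as the lid's. The loop is an upright arch of 6 mm wire in the lid's y-z plane: a rod enters it along the lid's x axis, which starts within 0.55 rad of world +x. Opening 44 mm wide (y), 44 mm high (disc top to crown), its upper half a semicircle; outer top 53 mm above the lid's origin.
- lifter_grip (a point): Centre of the lid lifter's straight black handle, 90 mm long (x), 18 mm wide (y), 26 mm high (z). The lifter (0.12 kg, 199 mm long) starts flat in its tray, underside 13 mm below this point, x axis towards the hook, within 0.2 rad of world +x. A straight 7 mm steel rod leaves the handle's front end, 45 mm ahead, on its centre line and ends in the hook.
- lifter_hook (a point): Seat of the lifter's hook: top of the 7 mm rod in its dip, 131 mm ahead (x) of lifter_grip and 6 mm below it; axes as the handle's. From 112 to 124 mm ahead of the grip point the rod dips 9.5 mm, runs level to 138 mm, then turns up to its end 154 mm ahead, 9.5 mm above the handle's centre line. The dip's underside is level with the handle's.
- tray_floor (a point): Shallow stainless tray, 250 mm (its x) by 170 mm (its y), fixed; walls 3 mm thick and 16 mm high overall with a 7 mm lip outside. This point is the centre of its inner floor, 3 mm above the table. The lifter starts lying in it, hook end towards the tray's +x, handle centre about 55 mm to the -x side of this point.
- rack_top (a point): Square wire rack, 160 mm by 160 mm, fixed, wires 22 mm apart along its x. This point is the centre of its top face, 30 mm above the table; the lid rests on it on its plug, so with the lid's origin 8 mm above this point.
- vial: Bystander: small capped medicine vial, 42 mm diameter, 62 mm high, origin at the centre of its underside. Stands to the left of the work.
- white_jar: Bystander: white plastic jar, 72 mm diameter, 78 mm high, origin at the centre of its underside. Stands to the right of the work.
- bowl: Bystander: plastic bowl, 110 mm diameter, 45 mm high, origin at the centre of its underside. Stands to the left of the work.
- carton: Bystander: flat paper carton, 70 mm (x) by 140 mm (y), 40 mm high, origin at the centre of its underside. Stands to the right of the work.

How it is judged:
By the outcome, as a careful person would: the job done as asked, in the order asked, and still so for the second after the job is handed in, with the robot touching nothing.
It also fails if it takes over 72 s, if anything falls off the work surface, if the arm or the gripper's body presses on something with over 40 N, if the wrist force passes 120 N, or if a joint passes its speed limit or range.

## Working session

There is one attempt and no reset: what is moved stays moved. The work goes in short steps, Python scripts to look and compute and a tool call to move; the robot and the scene stay as the last step left them, time stands still between calls to the robot, and variables do not carry over. Pictures are saved under pics/ and viewed, at most 10 in all, crops included, and the job is handed in when it is done.

Besides the shell and the picture viewer there is one more tool, called after "Call:" as name(argument=value, ...) on one line, values as JSON. step_arm: Moves the arm, as the interface text tells. Its arguments: {"type":"object","properties":{"commands":{"type":"array"},"fingers":{"type":"number"},"grip_force":{"type":"number"}},"required":["commands"]}

```bash
ls; mkdir -p pics; cat > h.py <<'E'
import numpy as np, cv2
from cell import *
def cal(n):
    c=get_calibration(n); return np.array(c["camera_matrix"]),np.array(c["world_from_camera"]),c
def proj(n,p):
    K,T,_=cal(n); q=np.linalg.inv(T)@np.append(p,1); q=np.array([q[0],-q[1],-q[2]]); u=K@q; return u[:2]/u[2]
def ray(n,uv):
    K,T,_=cal(n); d=np.linalg.inv(K)@np.array([uv[0],uv[1],1.]); d=T[:3,:3]@np.array([d[0],-d[1],-d[2]]); return T[:3,3],d
def onz(n,uv,z):
    o,d=ray(n,uv); return o+d*(z-o[2])/d[2]
def tri(us,ut):
    o1,d1=ray("scene",us); o2,d2=ray("top",ut)
    A=np.stack([d1,-d2],1); s=np.linalg.lstsq(A,o2-o1,rcond=None)[0]
    a=o1+d1*s[0]; b=o2+d2*s[1]; return (a+b)/2, np.linalg.norm(a-b)
E
python3 - <<'E'
from h import *
np.set_printoptions(precision=4,suppress=True)
ims=[]
for n in ["scene","top"]:
    im=read_camera(n); cv2.imwrite(f"pics/{n}0.png",im[:,:,::-1]); print(n,cal(n)[2])
    for k in ["jar","lid","loop","lifter_grip","lifter_hook","tray_floor","rack_top","vial","white_jar","bowl","carton"]:
        r=search_frame(n,k); print(n,k,[(np.round(q["at"],4).tolist(),round(q["confidence"],2),np.round(proj(n,q["at"])).tolist()) for q in r[:2]])
print(observe())
E
```

```text
pics
scene {'camera_matrix': array([[396.5706,   0.    , 274.7701],
       [  0.    , 396.5706, 205.6132],
       [  0.    ,   0.    ,   1.    ]]), 'world_from_camera': array([[ 0.4027, -0.7857,  0.4696,  1.0667],
       [ 0.9153,  0.3422, -0.2124, -0.2375],
       [ 0.0062,  0.5153,  0.857 ,  0.9773],
       [ 0.    ,  0.    ,  0.    ,  1.    ]])}
scene jar [([0.6754, 0.1799, 0.0503], 0.68, [356.0, 216.0]), ([0.6265, 0.3885, 0.0476], 0.67, [411.0, 177.0])]
scene lid [([0.6442, 0.2191, 0.1022], 0.72, [367.0, 192.0])]
scene loop [([0.6386, 0.2172, 0.1022], 0.77, [365.0, 190.0])]
scene lifter_grip [([0.58, -0.014, 0.0301], 0.84, [276.0, 216.0])]
scene lifter_hook [([0.576, -0.0106, 0.0295], 0.66, [276.0, 215.0]), ([0.6558, -0.3995, 0.077], 0.35, [139.0, 289.0])]
scene tray_floor [([0.6151, 0.0061, 0.0037], 0.64, [287.0, 229.0])]
scene rack_top [([0.6173, -0.2562, 0.0258], 0.72, [196.0, 261.0])]
scene vial [([0.6272, 0.3848, 0.0506], 0.63, [410.0, 177.0])]
scene white_jar [([0.6551, -0.4009, 0.0797], 0.67, [138.0, 289.0])]
scene bowl [([0.4611, 0.4389, 0.0237], 0.73, [392.0, 137.0]), ([
[... 1029 characters left out ...]
062], 0.48, [134.0, 217.0])]
top white_jar [([0.6397, -0.3911, 0.0736], 0.78, [418.0, 204.0])]
top bowl [([0.4629, -0.4284, 0.0419], 0.58, [431.0, 269.0])]
top carton [([0.4642, -0.4305, 0.0422], 0.86, [432.0, 268.0])]
{'time': 1.2, 'qpos': array([ 1.197 ,  0.342 ,  1.5241, -0.    ,  1.2754, -0.146 ]), 'qvel': array([-0.0016, -0.0005, -0.0004, -0.0005, -0.0011,  0.0012]), 'joint_efforts': array([  0.0011, -43.1138, -24.448 ,   0.0718,   0.0485,  -0.    ]), 'tool_pos': array([0.1186, 0.5115, 0.2268]), 'tool_rot': array([3.1415, 0.    , 2.9138]), 'contact_force': array([-0.271 , -0.4977,  0.5063]), 'torque': array([-0.0413, -0.0257, -0.0182]), 'grip_force': 0.0, 'opening': 0.09161929195662813}
```

View pics/scene0.png

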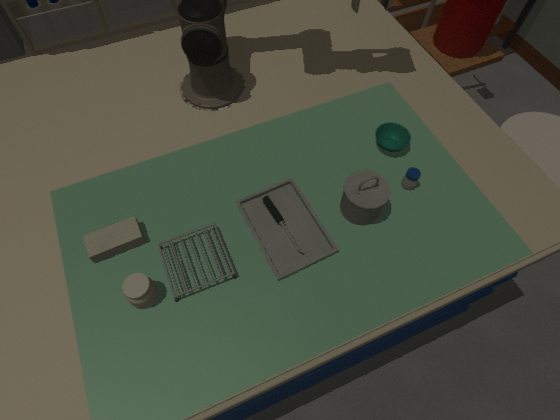

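View pics/top0.png

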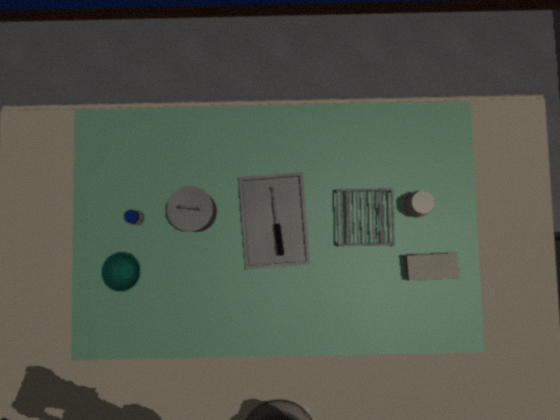

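The scene matches the text: the lifter lies in the tray (top view ~(278,220)), the lid is at (190,209) and the rack at (365,218). I'll crop in for precision.

```bash
python3 - <<'E'
import cv2,numpy as np
def crop(f,x0,y0,w,h,s,o):
    im=cv2.imread(f)[y0:y0+h,x0:x0+w]; im=cv2.resize(im,None,fx=s,fy=s,interpolation=cv2.INTER_CUBIC)
    im=np.clip(255*(im/255.)**0.6,0,255).astype('uint8')
    for i in range(0,w,20): cv2.putText(im,str(x0+i),(i*s,10),0,.35,(0,0,255)); cv2.line(im,(i*s,0),(i*s,h*s),(0,0,90),1) if i%20==0 else 0
    for i in range(0,h,20): cv2.putText(im,str(y0+i),(0,i*s+10),0,.35,(0,0,255)); cv2.line(im,(0,i*s),(w*s,i*s),(0,0,90),1)
    cv2.imwrite(o,im)
crop("pics/top0.png",160,170,150,105,5,"pics/tc.png")
crop("pics/scene0.png",240,165,155,115,5,"pics/sc.png")
E
```

```text
(no output)
```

View pics/tc.png

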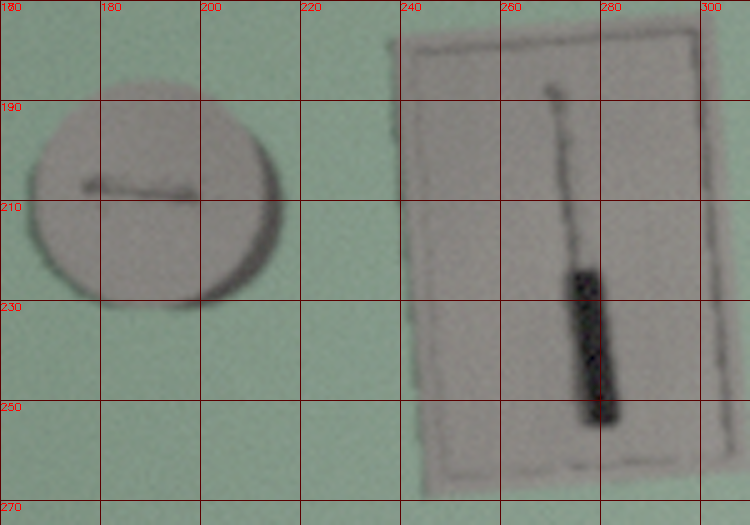

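View pics/sc.png

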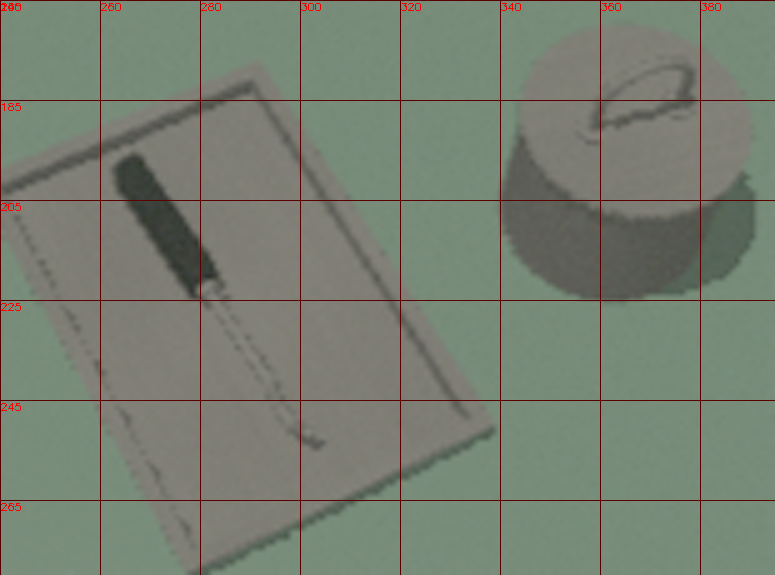

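```bash
cat > m.py <<'E'
from h import *
from scipy.optimize import least_squares as ls
np.set_printoptions(precision=4,suppress=True)
t=lambda x,y:np.array([160+(x+.5)/5-.5,170+(y+.5)/5-.5]); s=lambda x,y:np.array([240+(x+.5)/5-.5,165+(y+.5)/5-.5])
# handle triangulation: dark blobs
C={}
for n,(x0,y0,w,h) in {"top":(262,215,35,45),"scene":(255,190,35,40)}.items():
    g=cv2.imread(f"pics/{n}0.png")[y0:y0+h,x0:x0+w].max(2); m=(g<np.median(g)*0.62).astype('uint8')
    k,l,st,c=cv2.connectedComponentsWithStats(m); i=1+st[1:,4].argmax(); ys,xs=np.where(l==i)
    wt=(np.median(g)-g[ys,xs]).astype(float); cx=np.average(xs,weights=wt)+x0; cy=np.average(ys,weights=wt)+y0
    v=cv2.fitLine(np.stack([xs,ys],1).astype('float32'),cv2.DIST_L2,0,.01,.01).ravel()[:2]
    C[n]=(np.array([cx,cy]),v,len(xs)); print(n,C[n])
print("grip tri",tri(C["scene"][0],C["top"][0]))
for n,z in [("top",.026),("scene",.022)]:
    c,v,_=C[n]; a=onz(n,c+10*v,z);b=onz(n,c-10*v,z); d=a-b; d*=np.sign(d[0]); print(n,onz(n,c,z),"yaw",np.arctan2(d[1],d[0]))
for n,f,p in [("top",t,(583,271)),("top",t,(602,423)),("scene",s,(205,285)),("scene",s,(128,163))]: print(n,p,onz(n,f(*p),.02))
print("tip tri",tri(s(320,443),t(552,90)), "handle front tri",tri(s(205,285),t(583,271)))
# lid circle fit
E={"scene":[s(*p) for p in [(625,22),(517,95),(752,120),(650,217),(540,50),(570,190),(735,75),(725,190)]],"top":[t(*p) for p in [(148,80),(28,200),(150,305),(55,135),(50,260),(240,128)]]}
def r(p,cams):
    o=[]
    for n in cams:
        for q in E[n]: w=onz(n,q,p[2]); o.append(np.hypot(*(w[:2]-p[:2]))-.061)
    return o
f=ls(r,[.635,.22,.1],args=(["scene","top"],)); print("lid",f.x,np.array(f.fun))
for cam in ["scene","top"]:
    f=ls(lambda p:r([p[0],p[1],.1025],[cam]),[.635,.22]); print(cam,f.x)
for n,f,a,b,z in [("scene",s,(597,128),(690,102),.103),("top",t,(85,186),(197,196),.125)]:
    A=onz(n,f(*a),z);B=onz(n,f(*b),z); print(n,A,B,(A+B)/2,"lid yaw",np.arctan2(*(A-B)[[1,0]])-np.pi/2,np.arctan2(*(B-A)[[1,0]])-np.pi/2)
# tray
for n,f,pts in [("top",t,[(415,50),(697,30),(735,455),(445,478)])]: print("tray inner",[onz(n,f(*p),.01)[:2] for p in pts])
E
python3 m.py
```

```text
top (array([277.9762, 239.2035]), array([0.1277, 0.9918], dtype=float32), 249)
scene (array([272.5061, 209.4797]), array([0.5506, 0.8348], dtype=float32), 230)
grip tri (array([ 0.5526, -0.0098,  0.0215]), np.float64(0.003724142453504958))
top [ 0.5531 -0.0081  0.026 ] yaw 0.10749075273192188
scene [ 0.5522 -0.0116  0.022 ] yaw 0.10551996981627591
top (583, 271) [ 0.5969 -0.0039  0.02  ]
top (602, 423) [ 0.5111 -0.0128  0.02  ]
scene (205, 285) [ 0.5955 -0.0062  0.02  ]
scene (128, 163) [ 0.5055 -0.014   0.02  ]
tip tri (array([0.702 , 0.0124, 0.0102]), np.float64(0.0011941107149407864)) handle front tri (array([ 0.5963, -0.0051,  0.0208]), np.float64(0.0026878895779655658))
lid [0.6363 0.2233 0.1073] [-0.0004  0.0024 -0.0005  0.0015  0.002   0.0003  0.0004  0.0001  0.0005
  0.003  -0.0031 -0.0013  0.001  -0.0014]
scene [0.6337 0.2248]
top [0.6376 0.2258]
scene [0.6329 0.202  0.103 ] [0.6383 0.2558 0.103 ] [0.6356 0.2289 0.103 ] lid yaw -3.2411671238308704 -0.09957447024107702
top [0.6402 0.2529 0.125 ] [0.6337 0.1946 0.125 ] [0.6369 0.2238 0.125 ] lid yaw -0.11092512828791712 -3.2525177818777102
tray inner [array([0.7267, 0.0901]), array([ 0.7347, -0.072 ]), array([ 0.4914, -0.0876]), array([0.4819, 0.0767])]
```

Call:
step_arm(commands=[{"translation":[0,0,0],"roll":-0.111},{"translation":[-10,-15,0],"roll":-0.111},{"translation":[-20,-28,0],"roll":-0.112},{"translation":[-23,-32,0],"roll":0},{"translation":[-23,-32,0],"roll":0},{"translation":[-23,-32,0],"roll":0},{"translation":[-23,-32,0],"roll":0},{"translation":[-23,-32,0],"roll":0},{"translation":[-23,-32,0],"roll":0},{"translation":[-23,-32,0],"roll":0},{"translation":[-23,-32,0],"roll":0},{"translation":[-23,-32,0],"roll":0},{"translation":[-23,-32,0],"roll":0},{"translation":[-23,-32,0],"roll":0},{"translation":[-23,-32,0],"roll":0},{"translation":[-23,-32,0],"roll":0},{"translation":[-23,-32,0],"roll":0},{"translation":[-15,-24,0],"roll":0},{"translation":[-8,-12,0],"roll":0},{"translation":[0,0,0],"roll":0}], fingers=0.55)

```text
time: 2.87
tool_pos: [0.5423, 0.0202, 0.2262]
tool_rot: [-3.141, 0.0, -3.039]
contact_force: [-0.7, 0.1, 0.7]
opening: 0.0507
grip_force: 0.0
```

```bash
cat > go.py <<'E'
import sys; from h import *
np.set_printoptions(precision=4,suppress=True)
s=observe(); r,p,y=s["tool_rot"]; P=np.array(s["tool_pos"])
print(s["time"],P,s["tool_rot"],s["contact_force"],s["opening"],s["grip_force"],"q6",s["qpos"][5])
if len(sys.argv)>3:
    d=np.array([float(a) for a in sys.argv[1:4]])-P
    from scipy.spatial.transform import Rotation as R
    print("tool mm",1000*R.from_euler("xyz",[r,p,y]).inv().apply(d))
    if len(sys.argv)>4: print("roll",-((float(sys.argv[4])-y+np.pi)%(2*np.pi)-np.pi))
E
python3 go.py 0.5776 -0.0072 0.005 3.248
```

```text
2.8667 [0.5423 0.0202 0.2262] [-3.1412  0.     -3.0386] [-0.7312  0.106   0.6898] 0.050685130644514874 0.0 q6 -1.7774338554960052
tool mm [-32.2827 -30.8486 221.1878]
roll -0.0033911905102641526
```

Call:
step_arm(commands=[{"translation":[-5,-5,8],"roll":0},{"translation":[-9,-9,18],"roll":0},{"translation":[-9,-9,26],"roll":0},{"translation":[-6,-5,28],"roll":0},{"translation":[-3,-3,28],"roll":0},{"translation":[0,0,26],"roll":0},{"translation":[0,0,22],"roll":0},{"translation":[0,0,16],"roll":0},{"translation":[0,0,12],"roll":0},{"translation":[0,0,9],"roll":0},{"translation":[0,0,8],"roll":0},{"translation":[0,0,6],"roll":0},{"translation":[0,0,5],"roll":0},{"translation":[0,0,4],"roll":0},{"translation":[0,0,0],"roll":0},{"translation":[0,0,0],"roll":0}])

```text
time: 4.2
tool_pos: [0.5762, -0.0049, 0.0109]
tool_rot: [3.142, 0.0, -3.035]
contact_force: [0.8, -0.6, 0.1]
opening: 0.0504
grip_force: 0.0
```

```bash
python3 go.py 0.5776 -0.0072 0.005 3.248
```

```text
4.2 [ 0.5762 -0.0049  0.0109] [ 3.1416  0.0003 -3.0354] [ 0.784  -0.5557  0.1194] 0.050401228020900725 0.0 q6 -1.8185005526295117
tool mm [-1.1695 -2.4855  5.9126]
roll -0.0002623569938613457
```

Call:
step_arm(commands=[{"translation":[-1,-2,3],"roll":0},{"translation":[0,0,2.5],"roll":0},{"translation":[0,0,0],"roll":0},{"translation":[0,0,0],"roll":0}])

```text
time: 4.53
tool_pos: [0.5772, -0.0068, 0.0051]
tool_rot: [3.141, -0.0, -3.036]
contact_force: [-0.3, 0.0, 0.0]
opening: 0.0506
grip_force: 0.0
```

Call:
step_arm(commands=[{"translation":[0,0,0],"roll":0},{"translation":[0,0,0],"roll":0},{"translation":[0,0,0],"roll":0},{"translation":[0,0,0],"roll":0},{"translation":[0,0,0],"roll":0},{"translation":[0,0,0],"roll":0},{"translation":[0,0,0],"roll":0},{"translation":[0,0,0],"roll":0}], fingers=0, grip_force=60)

```text
time: 5.2
tool_pos: [0.5773, -0.0068, 0.0053]
tool_rot: [-3.142, 0.0, -3.035]
contact_force: [-0.2, -0.7, 0.4]
opening: 0.0178
grip_force: 60.0
```

```bash
python3 go.py 0.5776 -0.0072 0.005 3.248
```

```text
5.2 [ 0.5773 -0.0068  0.0053] [-3.1416  0.0002 -3.0354] [-0.1871 -0.7277  0.3851] 0.017773422832612813 59.990485310554504 q6 -1.8214630474588707
tool mm [-0.2338 -0.4717  0.2632]
roll -0.00022310171827477632
```

Call:
step_arm(commands=[{"translation":[0,0,-2],"roll":0},{"translation":[0,0,-5],"roll":0},{"translation":[0,0,-10],"roll":0},{"translation":[0,0,-16],"roll":0},{"translation":[0,0,-20],"roll":0},{"translation":[0,0,-24],"roll":0},{"translation":[0,0,-24],"roll":0},{"translation":[0,0,-24],"roll":0.03},{"translation":[0,0,-20],"roll":0.06},{"translation":[0,0,-16],"roll":0.06},{"translation":[0,0,-10],"roll":0.061},{"translation":[3,6,-4],"roll":0},{"translation":[6,11,0],"roll":0},{"translation":[9,16,0],"roll":0},{"translation":[11,20,0],"roll":0},{"translation":[11,20,0],"roll":0},{"translation":[11,20,0],"roll":0},{"translation":[11,20,0],"roll":0},{"translation":[11,20,0],"roll":0},{"translation":[11,20,0],"roll":0}])

```text
time: 6.87
tool_pos: [0.5077, 0.156, 0.1794]
tool_rot: [-3.141, -0.002, 3.039]
contact_force: [0.1, 0.2, -1.8]
opening: 0.0174
grip_force: 60.0
```

Call:
step_arm(commands=[{"translation":[11,20,0],"roll":0},{"translation":[11,20,0],"roll":0},{"translation":[11,20,0],"roll":0},{"translation":[11,18,0],"roll":0},{"translation":[9,14,0],"roll":0},{"translation":[5,8,0],"roll":0},{"translation":[2,3,0],"roll":0},{"translation":[0,0,0],"roll":0},{"translation":[0,0,0],"roll":0},{"translation":[0,0,0],"roll":0}])

```text
time: 7.7
tool_pos: [0.4611, 0.2622, 0.1801]
tool_rot: [-3.141, -0.0, 3.036]
contact_force: [0.6, 0.7, -0.3]
opening: 0.0178
grip_force: 60.0
```

```bash
python3 go.py 0.4703 0.2419 0.1133 3.0366; python3 - <<'E'
from h import *
def crop(n,x0,y0,w,h,s,o):
    f=read_camera(n)[:,:,::-1]; cv2.imwrite(f"pics/{n}1.png",f)
    im=f[y0:y0+h,x0:x0+w]; im=cv2.resize(im,None,fx=s,fy=s,interpolation=cv2.INTER_CUBIC)
    return np.clip(255*(np.clip(im,0,255)/255.)**0.6,0,255).astype('uint8')
a=crop("top",155,165,75,100,5,""); b=crop("scene",320,150,85,100,5,"")
cv2.imwrite("pics/st.png",np.hstack([a,b]))
for n in ("top","scene"): 
  for k in ("lifter_hook","loop"):
    print(n,k,[(np.round(q["at"],4).tolist(),round(q["confidence"],2)) for q in search_frame(n,k)[:2]])
E
```

```text
7.7 [0.4611 0.2622 0.1801] [-3.1414 -0.0001  3.0362] [ 0.5983  0.7045 -0.3212] 0.01778068115007832 59.98999357223511 q6 -1.0926861502308531
tool mm [-11.2785 -19.2097  66.8047]
roll -0.00041409729142216634
top lifter_hook [([0.5225, 0.2569, 0.1935], 0.65)]
top loop [([0.6342, 0.2224, 0.1049], 0.7)]
scene lifter_hook [([0.4965, 0.2525, 0.196], 0.62)]
scene loop [([0.6406, 0.2155, 0.1007], 0.69)]
```

View pics/st.png

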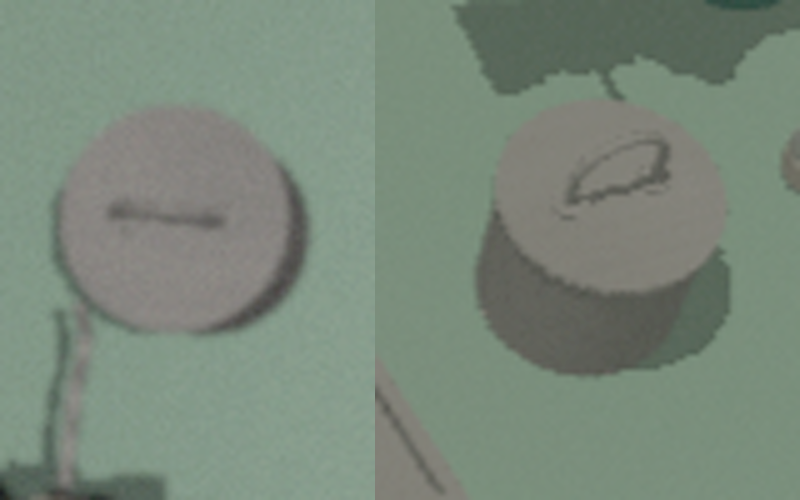

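```bash
python3 - <<'E'
from h import *
np.set_printoptions(precision=4,suppress=True)
t=lambda x,y:np.array([155+(x+.5)/5-.5,165+(y+.5)/5-.5]); s=lambda x,y:np.array([320+(x-375+.5)/5-.5,150+(y+.5)/5-.5])
print("lid top",onz("top",t(176,217.5),.103))
A=onz("top",t(113,211),.15);B=onz("top",t(220,219),.15);print("loop z.15",A,B,(A+B)/2, "z.125",(onz("top",t(113,211),.125)+onz("top",t(220,219),.125))/2, np.arctan2(A[0]-B[0],A[1]-B[1]))
y=3.0362-np.pi; T=np.array([.4611,.2622,.1801]); u=np.array([np.cos(y),np.sin(y),0])
for d in (60,80,106.3,129): print(d,(proj("top",T+u*d/1e3+[0,0,.0107-(.0095 if d==106.3 else 0)])-[155,165])*5, (proj("scene",T+u*d/1e3+[0,0,.0107])-[320,150])*5+[375,0])
print("rod", onz("top",t(83,310),.2),onz("top",t(65,480),.19))
E
```

```text
lid top [0.6383 0.2231 0.103 ]
loop z.15 [0.6375 0.2455 0.15  ] [0.6322 0.191  0.15  ] [0.6349 0.2183 0.15  ] z.125 [0.6374 0.2235 0.125 ] 0.09649690672223403
60 [ 70.9958 439.3277] [583.4907 -90.5273]
80 [ 75.2157 398.3761] [599.4048 -62.4348]
106.3 [ 85.5106 345.4729] [620.8001 -24.6665]
129 [ 85.5053 298.5231] [639.709    8.7125]
rod [0.5842 0.2486 0.2   ] [0.5021 0.26   0.19  ]
```

Call:
step_arm(commands=[{"translation":[-3,-5,3],"roll":0},{"translation":[-5,-7,7],"roll":0},{"translation":[-4,-6,10],"roll":0},{"translation":[-1,-1.5,12],"roll":0},{"translation":[0,0,12],"roll":0},{"translation":[0,0,10],"roll":0},{"translation":[0,0,7],"roll":0},{"translation":[0,0,4],"roll":0},{"translation":[0,0,2],"roll":0},{"translation":[0,0,0],"roll":0},{"translation":[0,0,0],"roll":0},{"translation":[0,0,0],"roll":0}])

```text
time: 9.0
tool_pos: [0.472, 0.2424, 0.1138]
tool_rot: [3.141, 0.001, 3.037]
contact_force: [-0.4, -0.4, -1.5]
opening: 0.0179
grip_force: 60.0
```

```bash
cat > pic.py <<'E'
import sys; from h import *
tx,ty,sx,sy=map(int,sys.argv[1:5])
def crop(n,x0,y0,w,h,s):
    f=read_camera(n)[:,:,::-1]; im=f[y0:y0+h,x0:x0+w]; im=cv2.resize(im,None,fx=s,fy=s,interpolation=cv2.INTER_CUBIC)
    return np.clip(255*(im/255.)**0.6,0,255).astype('uint8')
cv2.imwrite(sys.argv[5],np.hstack([crop("top",tx,ty,75,100,5),crop("scene",sx,sy,85,100,5)]))
E
python3 go.py 0.5316 0.2351 0.1133 3.0366; python3 pic.py 155 165 320 130 pics/st2.png
```

```text
9.0 [0.472  0.2424 0.1138] [3.141  0.0011 3.037 ] [-0.405  -0.4073 -1.4695] 0.01786670307754064 59.990052580833435 q6 -1.1363955418104783
tool mm [-60.0043  -1.0148   0.5394]
roll 0.00036523994813064675
```

View pics/st2.png

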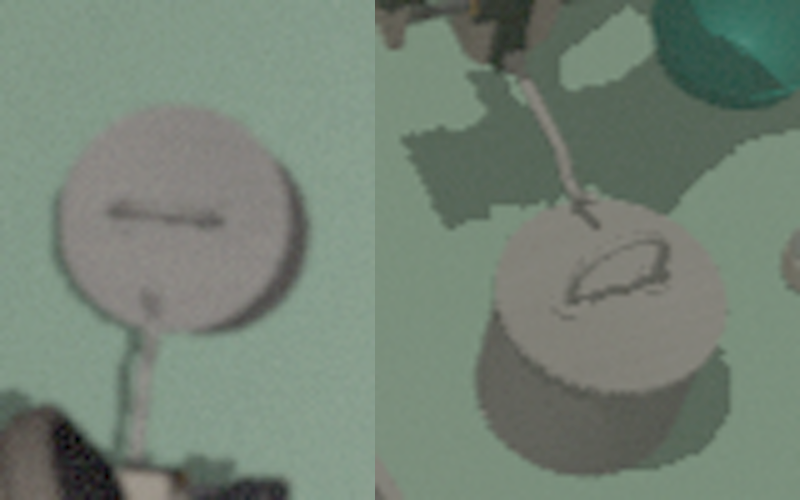

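The hook tip is at about top-crop (150,290), pointing at the loop's middle (165,215), clear above the lid. Inserting.

Call:
step_arm(commands=[{"translation":[-2,-0.5,0],"roll":0},{"translation":[-4,-1,0.5],"roll":0},{"translation":[-6,0,0],"roll":0},{"translation":[-6,0,0],"roll":0},{"translation":[-6,0,0],"roll":0},{"translation":[-6,0,0],"roll":0},{"translation":[-6,0,0],"roll":0},{"translation":[-6,0,0],"roll":0},{"translation":[-6,0,0],"roll":0},{"translation":[-6,0,0],"roll":0},{"translation":[-4,0,0],"roll":0},{"translation":[-2,0,0],"roll":0},{"translation":[0,0,0],"roll":0},{"translation":[0,0,0],"roll":0}])

```text
time: 10.27
tool_pos: [0.531, 0.2344, 0.1126]
tool_rot: [-3.142, -0.0, 3.037]
contact_force: [0.2, 0.5, -0.5]
opening: 0.0177
grip_force: 60.0
```

```bash
python3 go.py 0.5316 0.2351 0.1133 3.0366; python3 pic.py 155 165 320 130 pics/st3.png
```

```text
10.2667 [0.531  0.2344 0.1126] [-3.1416 -0.0004  3.0368] [ 0.2331  0.5382 -0.4612] 0.017728776696064687 59.98998820781708 q6 -1.1824587857833493
tool mm [-0.4812  0.7604 -0.6927]
roll 0.00018892593135744207
```

View pics/st3.png

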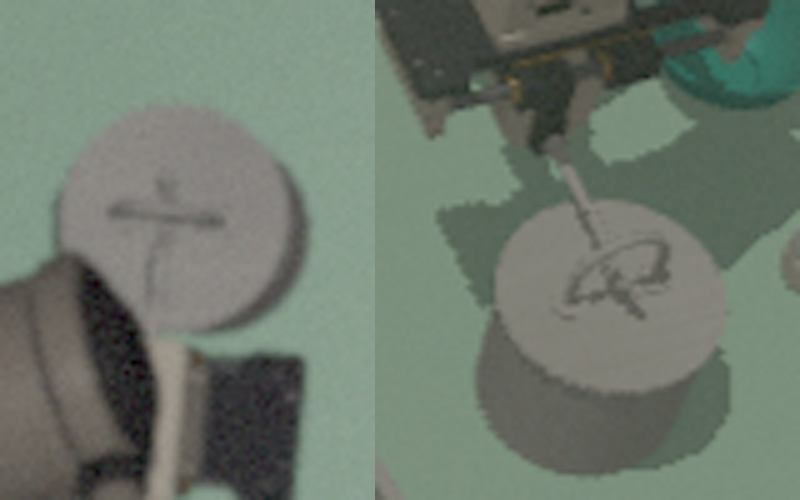

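Call:
step_arm(commands=[{"translation":[-1,-0.5,-1],"roll":0},{"translation":[-1,-0.5,-3],"roll":0},{"translation":[0,0,-5],"roll":0},{"translation":[0,0,-5],"roll":0},{"translation":[0,0,-4],"roll":0},{"translation":[0,0,-3],"roll":0},{"translation":[0,0,-2],"roll":0},{"translation":[0,0,-1],"roll":0},{"translation":[0,0,0],"roll":0},{"translation":[0,0,0],"roll":0},{"translation":[0,0,0],"roll":0}])

```text
time: 11.28
tool_pos: [0.533, 0.2331, 0.1365]
tool_rot: [-3.141, -0.0, 3.037]
contact_force: [-0.3, -0.3, -0.5]
opening: 0.0174
grip_force: 60.0
```

Call:
step_arm(commands=[{"translation":[0,0,-1],"roll":0},{"translation":[0,0,-1],"roll":0},{"translation":[0,0,-1],"roll":0},{"translation":[0,0,-1],"roll":0},{"translation":[0,0,-1],"roll":0},{"translation":[0,0,-1],"roll":0},{"translation":[0,0,-0.8],"roll":0},{"translation":[0,0,-0.8],"roll":0},{"translation":[0,0,-0.8],"roll":0},{"translation":[0,0,-0.8],"roll":0},{"translation":[0,0,0],"roll":0},{"translation":[0,0,0],"roll":0},{"translation":[0,0,0],"roll":0}])

```text
time: 12.37
tool_pos: [0.5331, 0.2332, 0.1459]
tool_rot: [3.142, -0.0, 3.037]
contact_force: [0.9, 0.5, -2.4]
opening: 0.0175
grip_force: 60.0
```

Call:
step_arm(commands=[{"translation":[0,0,-0.7],"roll":0},{"translation":[0,0,-0.7],"roll":0},{"translation":[0,0,-0.7],"roll":0},{"translation":[0,0,-0.7],"roll":0},{"translation":[0,0,-0.7],"roll":0},{"translation":[0,0,-0.7],"roll":0},{"translation":[0,0,-0.7],"roll":0},{"translation":[0,0,-0.7],"roll":0},{"translation":[0,0,-0.7],"roll":0},{"translation":[0,0,-0.7],"roll":0},{"translation":[0,0,-0.7],"roll":0},{"translation":[0,0,-0.7],"roll":0},{"translation":[0,0,-0.7],"roll":0},{"translation":[0,0,-0.7],"roll":0},{"translation":[0,0,-0.7],"roll":0},{"translation":[0,0,-0.7],"roll":0},{"translation":[0,0,-0.7],"roll":0},{"translation":[0,0,-0.7],"roll":0},{"translation":[0,0,0],"roll":0},{"translation":[0,0,0],"roll":0}])

```text
time: 14.03
tool_pos: [0.5331, 0.2332, 0.1586]
tool_rot: [3.142, 0.0, 3.037]
contact_force: [-0.6, 1.0, -3.3]
opening: 0.0175
grip_force: 60.0
```

```bash
python3 go.py; python3 pic.py 155 165 320 125 pics/st4.png
```

```text
14.0333 [0.5331 0.2332 0.1586] [3.1415 0.0001 3.0368] [-0.5811  1.0473 -3.34  ] 0.0174571539700804 59.98938202857971 q6 -1.1853800539035055
```

View pics/st4.png

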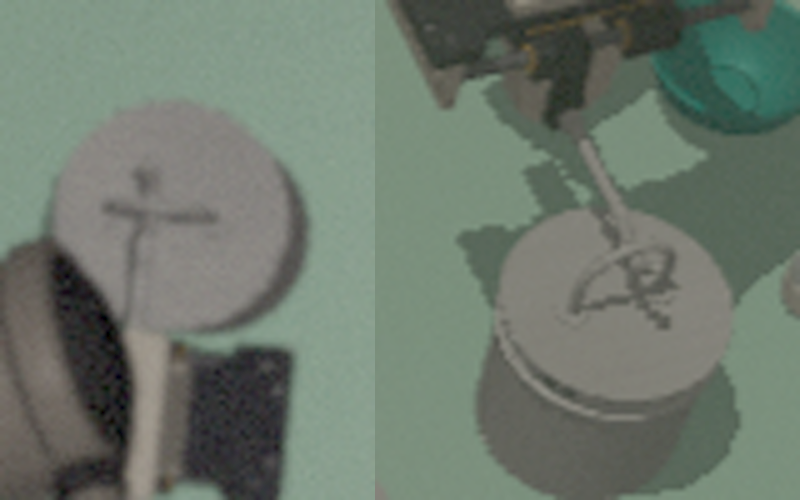

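Call:
step_arm(commands=[{"translation":[0,0,-0.5],"roll":0},{"translation":[0,0,-1],"roll":0},{"translation":[0,0,-1.5],"roll":0},{"translation":[0,0,-2],"roll":0},{"translation":[0,0,-3],"roll":0},{"translation":[0,0,-4],"roll":0},{"translation":[0,0,-5],"roll":0},{"translation":[0,0,-6],"roll":0},{"translation":[0,0,-6],"roll":0},{"translation":[0,0,-6],"roll":0},{"translation":[0,0,-6],"roll":0},{"translation":[0,0,-6],"roll":0},{"translation":[0,0,-6],"roll":0},{"translation":[0,0,-6],"roll":0},{"translation":[0,0,-5],"roll":0},{"translation":[0,0,-4],"roll":0},{"translation":[0,0,-3],"roll":0},{"translation":[0,0,-2],"roll":0},{"translation":[0,0,-1],"roll":0},{"translation":[0,0,0],"roll":0}])

```text
time: 15.8
tool_pos: [0.5331, 0.2332, 0.2326]
tool_rot: [3.142, 0.0, 3.037]
contact_force: [0.5, 0.4, -3.0]
opening: 0.0174
grip_force: 60.0
```

```bash
python3 - <<'E'
from h import *
np.set_printoptions(precision=4,suppress=True)
# rack outline from dark/bright wires: rough corner refine by edge energy
g=cv2.cvtColor(cv2.imread("pics/top0.png"),cv2.COLOR_BGR2HSV)
sat=g[180:256,322:405,1].astype(float)
col=sat[12:62].mean(0); row=sat[:,15:68].mean(1)
print("cols",list(zip(range(322,405),col.round().astype(int))))
print("rows",list(zip(range(180,256),row.round().astype(int))))
for p in [(363.3,217.5)]: print(onz("top",p,.03))
for x,y in [(-.08,-.08),(.08,-.08),(.08,.08),(-.08,.08)]: print(proj("top",[.609+x,-.2535+y,.03]),proj("scene",[.609+x,-.2535+y,.03]))
E
python3 go.py 0.506 -0.243 0.3 3.0368
```

```text
cols [(322, np.int64(50)), (323, np.int64(51)), (324, np.int64(51)), (325, np.int64(51)), (326, np.int64(50)), (327, np.int64(50)), (328, np.int64(51)), (329, np.int64(50)), (330, np.int64(50)), (331, np.int64(51)), (332, np.int64(52)), (333, np.int64(53)), (334, np.int64(55)), (335, np.int64(51)), (336, np.int64(39)), (337, np.int64(24)), (338, np.int64(25)), (339, np.int64(37)), (340, np.int64(38)), (341, np.int64(27)), (342, np.int64(24)), (343, np.int64(36)), (344, np.int64(52)), (345, np.int64(46)), (346, np.int64(27)), (347, np.int64(23)), (348, np.int64(22)), (349, np.int64(23)), (350, np.int64(30)), (351, np.int64(42)), (352, np.int64(51)), (353, np.int64(52)), (354, np.int64(50)), (355, np.int64(47)), (356, np.int64(36)), (357, np.int64(27)), (358, np.int64(31)), (359, np.int64(44)), (360, np.int64(53)), (361, np.int64(52)), (362, np.int64(50)), (363, np.int64(45)), (364, np.int64(33)), (365, np.int64(26)), (366, np.int64(33)), (367, np.int64(46)), (368, np.int64(54)), (369, np.int64(52)), (370, np.int64(50)), (371, np.int64(44)), (372, np.int64(31)), (373, np.int64(27)), (3
[... 1944 characters left out ...]
.int64(37)), (242, np.int64(34)), (243, np.int64(24)), (244, np.int64(20)), (245, np.int64(31)), (246, np.int64(46)), (247, np.int64(49)), (248, np.int64(49)), (249, np.int64(48)), (250, np.int64(49)), (251, np.int64(49)), (252, np.int64(48)), (253, np.int64(48)), (254, np.int64(48)), (255, np.int64(48))]
[ 0.6087 -0.2485  0.03  ]
[394.788  245.3306] [156.9165 243.0775]
[392.4783 188.4295] [174.1543 297.442 ]
[335.6566 189.6644] [235.4806 272.6745]
[337.4082 246.5518] [214.5117 221.7503]
15.8 [0.5331 0.2332 0.2326] [3.1415 0.     3.0368] [ 0.5068  0.3731 -2.994 ] 0.017438397703126902 59.989449977874756 q6 -1.1853780749423493
tool mm [ -22.8544 -476.4127  -67.471 ]
roll -2.129955038521203e-05
```

Call:
step_arm(commands=[{"translation":[0,-0.5,0],"roll":0},{"translation":[0,-1,0],"roll":0},{"translation":[0,-1.5,0],"roll":0},{"translation":[-0.1,-2,0],"roll":0},{"translation":[-0.1,-2.5,0],"roll":0},{"translation":[-0.1,-3,0],"roll":0},{"translation":[-0.2,-3.5,0],"roll":0},{"translation":[-0.2,-4,0],"roll":0},{"translation":[-0.2,-4.5,0],"roll":0},{"translation":[-0.2,-5,0],"roll":0},{"translation":[-0.3,-5.5,0],"roll":0},{"translation":[-0.3,-6,0],"roll":0},{"translation":[-0.3,-6.5,0],"roll":0},{"translation":[-0.3,-7,0],"roll":0},{"translation":[-0.4,-7.5,0],"roll":0},{"translation":[-0.4,-8,0],"roll":0},{"translation":[-0.4,-8,0],"roll":0},{"translation":[-0.4,-8,0],"roll":0},{"translation":[-0.4,-8,0],"roll":0},{"translation":[-0.4,-8,0],"roll":0}])

```text
time: 17.47
tool_pos: [0.5272, 0.1324, 0.2325]
tool_rot: [3.141, 0.0, 3.037]
contact_force: [0.2, 0.2, -2.0]
opening: 0.0173
grip_force: 60.0
```

Call:
step_arm(commands=[{"translation":[-0.4,-8,0],"roll":0},{"translation":[-0.4,-8,0],"roll":0},{"translation":[-0.4,-8,0],"roll":0},{"translation":[-0.4,-8,0],"roll":0},{"translation":[-0.4,-8,0],"roll":0},{"translation":[-0.4,-8,0],"roll":0},{"translation":[-0.4,-8,0],"roll":0},{"translation":[-0.4,-8,0],"roll":0},{"translation":[-0.4,-8,0],"roll":0},{"translation":[-0.4,-8,0],"roll":0},{"translation":[-0.4,-8,0],"roll":0},{"translation":[-0.4,-8,0],"roll":0},{"translation":[-0.4,-8,0],"roll":0},{"translation":[-0.4,-8,0],"roll":0},{"translation":[-0.4,-8,0],"roll":0},{"translation":[-0.4,-8,0],"roll":0},{"translation":[-0.4,-8,0],"roll":0},{"translation":[-0.4,-8,0],"roll":0},{"translation":[-0.4,-8,0],"roll":0},{"translation":[-0.4,-8,0],"roll":0}])

```text
time: 19.13
tool_pos: [0.5185, -0.0275, 0.2325]
tool_rot: [3.141, 0.0, 3.037]
contact_force: [0.5, 0.3, -3.5]
opening: 0.0177
grip_force: 60.0
```

Call:
step_arm(commands=[{"translation":[-0.4,-8,0],"roll":0},{"translation":[-0.4,-8,0],"roll":0},{"translation":[-0.4,-8,0],"roll":0},{"translation":[-0.4,-8,0],"roll":0},{"translation":[-0.4,-8,0],"roll":0},{"translation":[-0.4,-8,0],"roll":0},{"translation":[-0.4,-8,0],"roll":0},{"translation":[-0.4,-8,0],"roll":0},{"translation":[-0.4,-8,0],"roll":0},{"translation":[-0.4,-8,0],"roll":0},{"translation":[-0.4,-8,0],"roll":0},{"translation":[-0.4,-8,0],"roll":0},{"translation":[-0.4,-8,0],"roll":0},{"translation":[-0.4,-8,0],"roll":0},{"translation":[-0.4,-8,0],"roll":0},{"translation":[-0.4,-8,0],"roll":0},{"translation":[-0.4,-8,0],"roll":0},{"translation":[-0.4,-8,0],"roll":0},{"translation":[-0.4,-8,0],"roll":0},{"translation":[-0.4,-7.5,0],"roll":0}])

```text
time: 20.8
tool_pos: [0.5097, -0.187, 0.2325]
tool_rot: [3.142, 0.0, 3.037]
contact_force: [-0.6, 0.5, -2.6]
opening: 0.0175
grip_force: 60.0
```

Call:
step_arm(commands=[{"translation":[-0.3,-7,0],"roll":0},{"translation":[-0.3,-6.5,0],"roll":0},{"translation":[-0.3,-6,0],"roll":0},{"translation":[-0.3,-5.5,0],"roll":0},{"translation":[-0.2,-5,0],"roll":0},{"translation":[-0.2,-4.5,0],"roll":0},{"translation":[-0.2,-4,0],"roll":0},{"translation":[-0.2,-3.5,0],"roll":0},{"translation":[-0.1,-3,0],"roll":0},{"translation":[-0.1,-2.5,0],"roll":0},{"translation":[-0.1,-2,0],"roll":0},{"translation":[0,-1.5,0],"roll":0},{"translation":[0,-1,0],"roll":0},{"translation":[0,-0.5,0],"roll":0},{"translation":[0,0,0],"roll":0},{"translation":[0,0,0],"roll":0}])

```text
time: 22.13
tool_pos: [0.5066, -0.2385, 0.2325]
tool_rot: [3.141, 0.0, 3.037]
contact_force: [0.3, 0.4, -2.9]
opening: 0.0175
grip_force: 60.0
```

```bash
python3 go.py 0.5065 -0.2435 0.0803 3.0368; python3 pic.py 325 160 150 175 pics/st5.png; python3 - <<'E'
from h import *
for n in ("top","scene"): 
  for k in ("lid","rack_top","jar"): print(n,k,[(np.round(q["at"],4).tolist(),round(q["confidence"],2)) for q in search_frame(n,k)[:1]])
E
```

```text
22.1333 [ 0.5066 -0.2385  0.2325] [3.1414 0.     3.0368] [ 0.2803  0.436  -2.914 ] 0.01746013868471663 59.98929440975189 q6 -2.043109541921659
tool mm [ -0.4123  -4.9736 152.2049]
roll 3.633860657803467e-05
top lid [([0.6121, -0.2401, 0.1931], 0.63)]
top rack_top [([0.6286, -0.2012, 0.0352], 0.76)]
top jar [([0.6351, 0.2334, 0.0124], 0.6)]
scene lid [([0.6559, -0.3994, 0.0777], 0.62)]
scene rack_top [([0.6381, -0.2541, 0.0243], 0.61)]
scene jar [([0.6314, 0.2285, 0.0484], 0.9)]
```

View pics/st5.png

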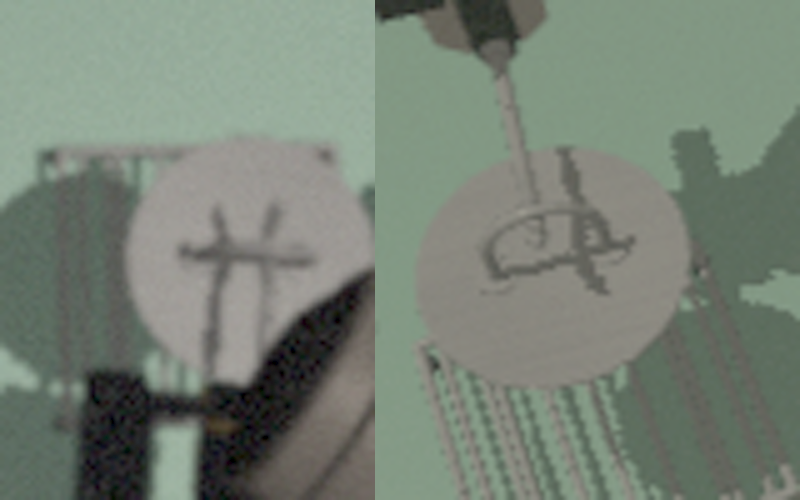

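Call:
step_arm(commands=[{"translation":[0,-0.3,0.5],"roll":0},{"translation":[0,-0.5,1],"roll":0},{"translation":[-0.1,-0.6,2],"roll":0},{"translation":[-0.1,-0.7,3],"roll":0},{"translation":[-0.1,-0.7,4],"roll":0},{"translation":[-0.1,-0.7,5],"roll":0},{"translation":[0,-0.6,6],"roll":0},{"translation":[0,-0.5,7],"roll":0},{"translation":[0,-0.3,8],"roll":0},{"translation":[0,0,8],"roll":0},{"translation":[0,0,8],"roll":0},{"translation":[0,0,8],"roll":0},{"translation":[0,0,8],"roll":0},{"translation":[0,0,8],"roll":0},{"translation":[0,0,8],"roll":0},{"translation":[0,0,8],"roll":0},{"translation":[0,0,7],"roll":0},{"translation":[0,0,6],"roll":0},{"translation":[0,0,5],"roll":0},{"translation":[0,0,4],"roll":0}])

```text
time: 24.2
tool_pos: [0.5064, -0.2435, 0.1174]
tool_rot: [3.141, -0.0, 3.037]
contact_force: [0.3, 1.1, -2.4]
opening: 0.0173
grip_force: 60.0
```

Call:
step_arm(commands=[{"translation":[0,0,4],"roll":0},{"translation":[0,0,4],"roll":0},{"translation":[0,0,4],"roll":0},{"translation":[0,0,4],"roll":0},{"translation":[0,0,3.5],"roll":0},{"translation":[0,0,3],"roll":0},{"translation":[0,0,2],"roll":0},{"translation":[0,0,1],"roll":0},{"translation":[0,0,0],"roll":0},{"translation":[0,0,0],"roll":0},{"translation":[0,0,0],"roll":0}])

```text
time: 25.12
tool_pos: [0.5066, -0.2436, 0.0927]
tool_rot: [-3.142, 0.0, 3.037]
contact_force: [-0.4, 0.4, -3.0]
opening: 0.0178
grip_force: 60.0
```

```bash
python3 go.py 0.5065 -0.2435 0.0803 3.0368; python3 - <<'E'
from h import *
print(onz("top",(374.6,212),.193))
cv2.imwrite("pics/t6.png",read_camera("top")[:,:,::-1])
cv2.imwrite("pics/s6.png",read_camera("scene")[:,:,::-1])
for n in ("top","scene"): print([(np.round(q["at"],4).tolist(),round(q["confidence"],2)) for q in search_frame(n,"lid")[:2]])
E
```

```text
25.1167 [ 0.5066 -0.2436  0.0927] [-3.1415  0.0004  3.0368] [-0.4127  0.3697 -3.0317] 0.017777097982600434 59.98939633369446 q6 -2.050667394220695
tool mm [ 0.1524  0.0834 12.3987]
roll 6.416795503394468e-06
[ 0.60969328 -0.24737377  0.193     ]
[([0.6151, -0.2459, 0.0552], 0.84)]
[([0.6179, -0.2579, 0.0529], 0.95)]
```

Call:
step_arm(commands=[{"translation":[0,0,0.5],"roll":0},{"translation":[0,0,1],"roll":0},{"translation":[0,0,1],"roll":0},{"translation":[0,0,1],"roll":0},{"translation":[0,0,1],"roll":0},{"translation":[0,0,1],"roll":0},{"translation":[0,0,1],"roll":0},{"translation":[0,0,1],"roll":0},{"translation":[0,0,0.8],"roll":0},{"translation":[0,0,0.7],"roll":0},{"translation":[0,0,0.6],"roll":0},{"translation":[0,0,0.5],"roll":0},{"translation":[0,0,0.5],"roll":0},{"translation":[0,0,0.5],"roll":0},{"translation":[0,0,0.5],"roll":0},{"translation":[0,0,0.5],"roll":0},{"translation":[0,0,0.5],"roll":0},{"translation":[0,0,0.5],"roll":0},{"translation":[0,0,0.5],"roll":0},{"translation":[0,0,0.5],"roll":0}])

```text
time: 26.98
tool_pos: [0.5067, -0.2436, 0.0785]
tool_rot: [-3.141, 0.001, 3.037]
contact_force: [-0.3, 0.7, -1.1]
opening: 0.0176
grip_force: 60.0
```

Call:
step_arm(commands=[{"translation":[0,0,0.5],"roll":0},{"translation":[0,0,0.5],"roll":0},{"translation":[0,0,0.5],"roll":0},{"translation":[0,0,0.5],"roll":0},{"translation":[0,0,0.5],"roll":0},{"translation":[0,0,0],"roll":0},{"translation":[0,0,0],"roll":0},{"translation":[0,0,0],"roll":0}])

```text
time: 27.65
tool_pos: [0.5065, -0.2435, 0.0759]
tool_rot: [3.142, 0.0, 3.037]
contact_force: [-0.3, 0.2, -0.6]
opening: 0.0172
grip_force: 60.0
```

Call:
step_arm(commands=[{"translation":[0,0,1],"roll":0},{"translation":[0,0,2],"roll":0},{"translation":[0,0,3],"roll":0},{"translation":[0,0,4],"roll":0},{"translation":[0,0,5],"roll":0},{"translation":[0,0,4],"roll":0},{"translation":[0,0,3],"roll":0},{"translation":[0,0,2],"roll":0},{"translation":[0,0,1],"roll":0},{"translation":[0,0,0],"roll":0},{"translation":[0,0,0],"roll":0}])

```text
time: 28.57
tool_pos: [0.5066, -0.2436, 0.051]
tool_rot: [3.142, 0.0, 3.037]
contact_force: [-0.7, -0.1, -0.9]
opening: 0.0176
grip_force: 60.0
```

```bash
python3 go.py; python3 pic.py 325 165 150 205 pics/st6.png
```

```text
28.5667 [ 0.5066 -0.2436  0.051 ] [3.1416 0.0002 3.0368] [-0.7123 -0.0706 -0.8886] 0.017645078210070914 59.990084767341614 q6 -2.0506845960379962
```

View pics/st6.png

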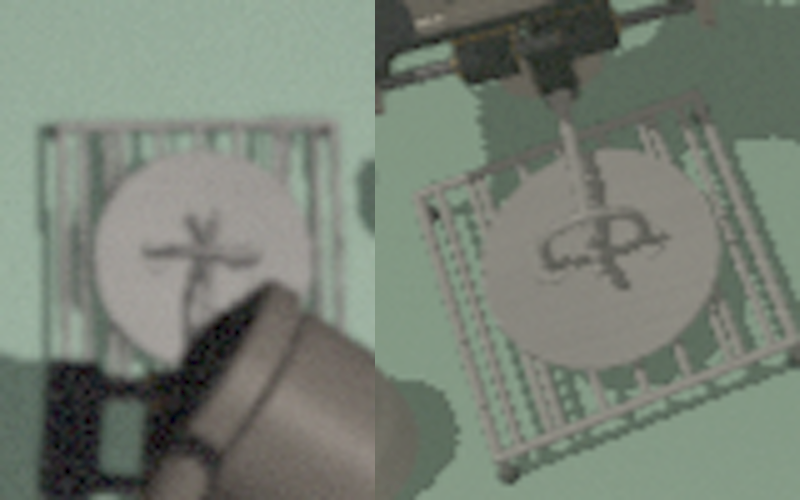

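The lid sits level and wholly within the rack, with the hook free in the loop. Withdrawing.

Call:
step_arm(commands=[{"translation":[2,0,0],"roll":0},{"translation":[4,0,0],"roll":0},{"translation":[6,0,0],"roll":0},{"translation":[6,0,0],"roll":0},{"translation":[6,0,0],"roll":0},{"translation":[6,0,0],"roll":0},{"translation":[6,0,0],"roll":0},{"translation":[6,0,0],"roll":0},{"translation":[6,0,0],"roll":0},{"translation":[6,0,0],"roll":0},{"translation":[6,0,0],"roll":0},{"translation":[4,0,0],"roll":0},{"translation":[2,0,-3],"roll":0},{"translation":[0,0,-8],"roll":0},{"translation":[0,0,-14],"roll":0},{"translation":[0,0,-18],"roll":0},{"translation":[0,0,-18],"roll":0},{"translation":[0,0,-12],"roll":0},{"translation":[0,0,-6],"roll":0},{"translation":[0,0,0],"roll":0}])

```text
time: 30.33
tool_pos: [0.4418, -0.2372, 0.1317]
tool_rot: [-3.14, 0.003, 3.037]
contact_force: [-0.3, 0.2, -1.4]
opening: 0.0178
grip_force: 60.0
```

```bash
python3 go.py 0.5773 -0.0068 0.0053 3.248; python3 - <<'E'
from h import *
o=observe(); y=-3.0354; d=np.array([.5773,-.0068])-np.array(o["tool_pos"])[:2]
print("tool frame after roll:", 1000*d@[np.cos(y),np.sin(y)],1000*d@[np.sin(y),-np.cos(y)])
for n in ("top","scene"):
  for k in ("lid","jar","rack_top"): print(n,k,[(np.round(q["at"],4).tolist(),round(q["confidence"],2)) for q in search_frame(n,k)[:1]])
E
```

```text
30.3333 [ 0.4418 -0.2372  0.1317] [-3.1399  0.0032  3.0369] [-0.3283  0.2276 -1.4396] 0.017759842550991393 59.990129470825195 q6 -2.111996082101521
tool mm [-110.2887  243.4985  126.3183]
roll -0.2110540359232349
tool frame after roll: -159.1542195819589 214.7260615833618
top lid [([0.6161, -0.2438, 0.0395], 0.69)]
top jar [([0.6375, 0.2299, 0.014], 0.91)]
top rack_top [([0.6509, -0.2255, 0.032], 0.77)]
scene lid [([0.6187, -0.2608, 0.0387], 0.71)]
scene jar [([0.6327, 0.23, 0.0519], 0.85)]
scene rack_top [([0.6339, -0.2613, 0.0248], 0.79)]
```

Call:
step_arm(commands=[{"translation":[0,0,0],"roll":-0.06},{"translation":[0,0,0],"roll":-0.1},{"translation":[-3,4,0],"roll":-0.051},{"translation":[-7,10,0],"roll":0},{"translation":[-12,16,0],"roll":0},{"translation":[-14,19,0],"roll":0},{"translation":[-14,19,0],"roll":0},{"translation":[-14,19,0],"roll":0},{"translation":[-14,19,0],"roll":0},{"translation":[-14,19,0],"roll":0},{"translation":[-14,19,0],"roll":0},{"translation":[-14,19,0],"roll":0},{"translation":[-14,19,0],"roll":0},{"translation":[-12,16,0],"roll":0},{"translation":[-8,11,0],"roll":0},{"translation":[-4,6,5],"roll":0},{"translation":[-1,0,10],"roll":0},{"translation":[0,0,14],"roll":0},{"translation":[0,0,14],"roll":0},{"translation":[0,0,12],"roll":0}])

```text
time: 32.3
tool_pos: [0.5752, -0.0069, 0.0729]
tool_rot: [3.141, -0.002, -3.037]
contact_force: [-0.5, 0.3, -0.9]
opening: 0.0179
grip_force: 60.0
```

Call:
step_arm(commands=[{"translation":[0,0,10],"roll":0},{"translation":[0,0,8],"roll":0},{"translation":[0,0,6],"roll":0},{"translation":[0,0,4],"roll":0},{"translation":[0,0,2],"roll":0},{"translation":[0,0,0],"roll":0},{"translation":[0,0,0],"roll":0}])

```text
time: 32.88
tool_pos: [0.5767, -0.0062, 0.0453]
tool_rot: [-3.141, 0.001, -3.035]
contact_force: [0.4, -0.5, -0.0]
opening: 0.0176
grip_force: 60.0
```

```bash
python3 go.py 0.5773 -0.0068 0.0055 3.248
```

```text
32.8833 [ 0.5767 -0.0062  0.0453] [-3.1415  0.0008 -3.0355] [ 0.3632 -0.5032 -0.0437] 0.017578149384474738 59.990102648735046 q6 -1.8205988328255998
tool mm [-0.5177 -0.7022 39.782 ]
roll -0.00027723040131455434
```

Call:
step_arm(commands=[{"translation":[-0.5,-0.7,3],"roll":0},{"translation":[0,0,5],"roll":0},{"translation":[0,0,6],"roll":0},{"translation":[0,0,6],"roll":0},{"translation":[0,0,5],"roll":0},{"translation":[0,0,4],"roll":0},{"translation":[0,0,3],"roll":0},{"translation":[0,0,2],"roll":0},{"translation":[0,0,1],"roll":0},{"translation":[0,0,1],"roll":0},{"translation":[0,0,1],"roll":0},{"translation":[0,0,1],"roll":0},{"translation":[0,0,0.7],"roll":0},{"translation":[0,0,0.5],"roll":0},{"translation":[0,0,0],"roll":0},{"translation":[0,0,0],"roll":0}])

```text
time: 34.22
tool_pos: [0.577, -0.0068, 0.0057]
tool_rot: [3.142, 0.0, -3.035]
contact_force: [0.8, -0.5, -0.9]
opening: 0.017
grip_force: 60.0
```

Call:
step_arm(commands=[{"translation":[0,0,0.3],"roll":0},{"translation":[0,0,0.2],"roll":0},{"translation":[0,0,0],"roll":0},{"translation":[0,0,0],"roll":0}], grip_force=5)

```text
time: 34.55
tool_pos: [0.577, -0.0068, 0.0053]
tool_rot: [3.142, 0.0, -3.035]
contact_force: [0.2, 0.6, -0.3]
opening: 0.0179
grip_force: 5.0
```

Call:
step_arm(commands=[{"translation":[0,0,0],"roll":0},{"translation":[0,0,0],"roll":0},{"translation":[0,0,0],"roll":0},{"translation":[0,0,0],"roll":0},{"translation":[0,0,0],"roll":0},{"translation":[0,0,0],"roll":0},{"translation":[0,0,-3],"roll":0},{"translation":[0,0,-8],"roll":0},{"translation":[0,0,-14],"roll":0},{"translation":[0,0,-20],"roll":0},{"translation":[0,0,-25],"roll":0},{"translation":[0,0,-25],"roll":0},{"translation":[0,0,-25],"roll":0},{"translation":[0,0,-20],"roll":0},{"translation":[15,0,-15],"roll":0},{"translation":[25,0,-8],"roll":0},{"translation":[25,0,0],"roll":0},{"translation":[25,0,0],"roll":0},{"translation":[10,0,0],"roll":0},{"translation":[0,0,0],"roll":0}], fingers=0.5)

```text
time: 36.22
tool_pos: [0.4756, -0.0173, 0.1692]
tool_rot: [3.142, -0.0, -3.036]
contact_force: [0.2, -0.4, -0.3]
opening: 0.0458
grip_force: 0.0
```

```bash
python3 go.py; python3 - <<'E'
from h import *
np.set_printoptions(precision=4,suppress=True)
C={}
for n,(x0,y0,w,h) in {"top":(262,215,35,45),"scene":(255,190,35,40)}.items():
    f=read_camera(n)[:,:,::-1]
    g=f[y0:y0+h,x0:x0+w].max(2); m=(g<np.median(g)*0.62).astype('uint8')
    k,l,st,c=cv2.connectedComponentsWithStats(m); i=1+st[1:,4].argmax(); ys,xs=np.where(l==i)
    print(n,len(xs),xs.mean()+x0,ys.mean()+y0,cv2.fitLine(np.stack([xs,ys],1).astype('float32'),2,0,.01,.01).ravel()[:2])
    for k in ("lid","lifter_grip","jar","white_jar","carton","vial","bowl"): print(n,k,[(np.round(q["at"],4).tolist(),round(q["confidence"],2)) for q in search_frame(n,k)[:1]])
E
```

```text
36.2167 [ 0.4756 -0.0173  0.1692] [ 3.1416 -0.0001 -3.0358] [ 0.225  -0.3568 -0.2553] 0.04584691964469956 0.0 q6 -1.874259261867684
top 541 277.0369685767098 247.5249537892791 [0.2189 0.9757]
top lid [([0.6062, -0.2528, 0.0431], 0.61)]
top lifter_grip [([0.5804, -0.0045, 0.0267], 0.58)]
top jar [([0.6379, 0.2331, 0.0139], 0.97)]
top white_jar [([0.6421, -0.3932, 0.0749], 0.59)]
top carton [([0.4641, -0.4283, 0.0405], 0.95)]
top vial [([0.6193, 0.3884, 0.0638], 0.62)]
top bowl [([0.4705, 0.4328, 0.0202], 0.67)]
scene 387 271.47286821705427 203.984496124031 [0.4892 0.8722]
scene lid [([0.6158, -0.2604, 0.0396], 0.86)]
scene lifter_grip [([0.5751, -0.0095, 0.0312], 0.6)]
scene jar [([0.6334, 0.2288, 0.0509], 0.6)]
scene white_jar [([0.6567, -0.3991, 0.0791], 0.68)]
scene carton [([0.4777, -0.4348, 0.0369], 0.64)]
scene vial [([0.6282, 0.3898, 0.0499], 0.86)]
scene bowl [([0.4614, 0.435, 0.0248], 0.79)]
```

```bash
python3 -c "
from cell import *
print(hand_in())"
```

```text
the job is handed in; nothing more can be done
None
```

The lid is right way up on the rack, the lifter is back in its tray and released, and the job was handed in at about 37 s; the jar and bystanders read unmoved, but my last look at the lifter was partly hidden by the gripper.

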